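# Run the fingertips along the organiser's lids to fold them shut

### The job

The lids of the small-parts organiser on the guitar bench stand open; shut it up before the sanding starts. With the fingertips, run lightly along the row from the first lid's hinge to the far end, the way they fold, so that the five lids fold down one after another, and leave every lid fully shut. Only touch the lids, gently and with nothing but the fingers: do not shift or lift the organiser, and leave the dial in its open channel and the bottle, pickup and screwdriver around it where they are.

Things in the scene. Friction and masses are not known exactly. Their poses are not given: they have to be found in the camera images.
- organiser: Black plastic small-parts organiser, 112 (x) by 224 (y) by 45 mm high, 0.95 kg with its lids, standing loose on the bench. Origin at the centre of its underside; its z is up, its y runs along the row of five lidded cells, from the first lid towards the last. The row, 64 mm wide, has its centre line at x = -24 mm; the rest, on the +x side, is one open channel 43 mm wide without lids.
- row_start (a point): Point on the middle of the first lid's hinge line, level with the upper face of the shut lids (48 mm above the bench). Its axes are the organiser's.
- row_end (a point): Point on the row's centre line, 220 mm further along y, at the far end of the last lid, level with the upper face of the shut lids.
- lid1 (a joint): Angle of lid 1 of the row (lid 1 nearest row_start): 0 = shut, lying flat; 1.57 = standing upright; stop at 1.95. White plastic plate 58 mm wide, 42 mm long along the row, 3 mm thick. Hinged across the row 0 mm along y from row_start; it folds shut towards row_end. Stiff hinge (0.1 N moves it at the free edge, about 1 N close to the hinge): it stays where left, but drops shut once it is below about 0.6 rad.
- lid2 (a joint): Angle of lid 2 of the row (lid 1 nearest row_start): 0 = shut, lying flat; 1.57 = standing upright; stop at 1.95. White plastic plate 58 mm wide, 42 mm long along the row, 3 mm thick. Hinged across the row 44 mm along y from row_start; it folds shut towards row_end. Stiff hinge (0.1 N moves it at the free edge, about 1 N close to the hinge): it stays where left, but drops shut once it is below about 0.6 rad.
- lid3 (a joint): Angle of lid 3 of the row (lid 1 nearest row_start): 0 = shut, lying flat; 1.57 = standing upright; stop at 1.95. White plastic plate 58 mm wide, 42 mm long along the row, 3 mm thick. Hinged across the row 88 mm along y from row_start; it folds shut towards row_end. Stiff hinge (0.1 N moves it at the free edge, about 1 N close to the hinge): it stays where left, but drops shut once it is below about 0.6 rad.
- lid4 (a joint): Angle of lid 4 of the row (lid 1 nearest row_start): 0 = shut, lying flat; 1.57 = standing upright; stop at 1.95. White plastic plate 58 mm wide, 42 mm long along the row, 3 mm thick. Hinged across the row 132 mm along y from row_start; it folds shut towards row_end. Stiff hinge (0.1 N moves it at the free edge, about 1 N close to the hinge): it stays where left, but drops shut once it is below about 0.6 rad.
- lid5 (a joint): Angle of lid 5 of the row (lid 1 nearest row_start): 0 = shut, lying flat; 1.57 = standing upright; stop at 1.95. White plastic plate 58 mm wide, 42 mm long along the row, 3 mm thick. Hinged across the row 176 mm along y from row_start; it folds shut towards row_end. Stiff hinge (0.1 N moves it at the free edge, about 1 N close to the hinge): it stays where left, but drops shut once it is below about 0.6 rad.
- dial: Bystander: bare metal control dial, 26 mm across, 20 mm high, standing loose on the floor of the organiser's open channel. Origin under its centre.
- bottle: Bystander: small white glue bottle, 38 mm across, 85 mm high, standing on the bench beyond the organiser's channel side. Origin under its centre.
- pickup: Bystander: black and metal guitar pickup, 36 by 90 by 23 mm high, lying on the bench on the organiser's channel side. Origin under its centre.
- screwdriver: Bystander: screwdriver 170 mm long lying on the bench on the lid side of the organiser, about along the row. Origin under its middle, its x along the shaft.

How it is judged:
By the outcome, as a careful person would: the job done as asked, in the order asked, and still so for the second after the job is handed in, with the robot touching nothing.
It also fails if it takes over 35 s, if anything falls off the work surface, if the arm or the gripper's body presses on something with over 40 N, if the wrist force passes 120 N, or if a joint passes its speed limit or range.

### The arm

A 7-joint arm with a two-finger parallel gripper is mounted at the origin on the work surface. World frame = base frame: x ahead of the robot, y to its left, z up, the work surface at z = 0. Lengths are in m, angles in rad, forces in N, time in s.
With the tool pointing down it reaches from about 0.35 to 0.775 m from the base axis. Payload 3.1 kg.
Tool frame: the origin (TCP) lies on the centre line of the jaws, within the pads' length; the fingertips stand 17 mm ahead of it and the grasp point (between the pads) lies 2 mm behind it; z points along the fingers, y is the direction in which the jaws open and shut (so a half turn about z gives the same grasp; the last joint's range is limited). The gripper opens to 85 mm and grips with 20 to 120 N. Pads are 22 mm wide; open, the fingers measure 114 mm over their backs; the gripper's body (76 mm by 85 mm) begins 54 mm behind the grasp point. The pads swing forward as they close: fully open they stand 13 mm farther back than shut.
Start: joints at [-0.042, 0.311, 0.014, 1.512, -0.004, 1.319, -0.027], TCP at [0.55, 0, 0.248] pointing down, gripper open.
Joint ranges: [-2.7, 2.7], [-0.3, 1.91], [-1.27, 1.3], [0.12, 2.57], [-1.44, 4.58], [0.2, 2.03], [-3.05, 3.05]. Speed limits (rad/s): [2.79, 2.79, 3.14, 3.14, 3.14, 3.14, 3.14].

### API

Orientations are given as a unit quaternion [w, x, y, z].
In Python, from cell import * gives the robot as it stands. The module is installed in compiled form; this text tells all that it offers. Calls block until the motion is done:
- movep(position, orientation): joint-space move of the TCP to a pose.
- servo_line(position, rotation=None, max_speed=0.15, max_force=None): straight line of the TCP; rotation=None keeps the orientation; max_speed is the mean speed in m/s. With max_force (N) it stops when the force on the tool has changed by that much, and returns True; else False.
- set_joints(angles): joint-space move.
- grip(opening, grasp_force=None): finger opening in m; grasp_force is the grip in N (None keeps the last); returns when the fingers have stopped.
- pause(seconds).
- solve_ik(position, orientation): joint angles nearest the present ones, or None.
- read_camera(name): name is "scene" or "side" or "wrist"; returns a dict with "image" (400x640x3 uint8, blue, green, red), "camera_matrix" (3x3 intrinsics, pixels), "dist" ([k1, k2, p1, p2, k3] as OpenCV has them; the pictures are not rectified), "R" (3x3) and "t" (3): a world point X has camera coordinates R X + t. Camera axes: x right, y down, z forward; pixel columns grow to the right and rows downward; lengths in m; the calibration is good to about 2 mm. A picture is of the moment at which its call begins. There is no depth.
A pose or a line that the arm cannot do raises PlanningError and nothing moves.
- job_done(): hands the job in, once; it reports no verdict.
Trained networks look in the newest picture that a camera, given by its name, has taken for a name from the list of things; names that differ only in an ending like _2 or _b are one class to them, and where a whole thing is asked for, a point or a joint stands for the part that bears it (a point fixed in the world has none). Each returns a list of dicts, best first, with "score" (0 to 1); they miss things now and then, are a little off and sometimes report something else, mostly with a low value. They report only what shows in the picture. A call takes as long as a camera call.
- look_for(name, camera): "point" ([x, y, z] in m, in world coordinates, good to about 4 mm: the middle of the surface that is visible of it).
- regions_of(name, camera): "region" (400x640 bool, what is visible of it).
Readings, each from a call of its own:
- read_time(): time.
- read_joint_positions(): joint angles.
- read_qvel(): joint speeds.
- read_joint_efforts(): joint torques, N m.
- read_ee_pos(): TCP position.
- read_eef_rot(): TCP orientation.
- read_contact_force(): force on the tool from outside, world axes, zero at the start.
- read_wrist_torque(): the same for the moment, N m.
- read_grip_width(): finger opening in m.
Only numpy, scipy, OpenCV 4.12 (cv2) and the standard library are available. Lean on these libraries where they do the work, as an engineer would, in place of code of your own. Each camera call takes 0.05 s, during which the arm holds its last target. There are 200 camera calls.

## Working session

There is one attempt and no reset: what is moved stays moved. The work goes in short steps, each a Python script; the robot and the scene stay as the last script left them, time stands still between calls to the robot, and variables do not carry over. Pictures are saved under pics/ and viewed, about 8 in all and at most 12, crops included, and the job is handed in when it is done.

```bash
mkdir -p pics; python3 - <<'E'
from cell import *
import cv2,numpy as np
for c in ["scene","side"]:
    d=read_camera(c); cv2.imwrite(f"pics/{c}1.png",d["image"])
    print(c,d["camera_matrix"].round(1).tolist(),d["dist"],d["R"].round(3).tolist(),d["t"].round(3))
    for n in ["organiser","row_start","row_end","lid1","lid2","lid3","lid4","lid5","dial","bottle","pickup","screwdriver"]:
        print(n,[(np.round(r["point"],3).tolist(),round(r["score"],2)) for r in look_for(n,c)[:3]])
print(read_time())
E
```

```text
scene [[424.2, 0.0, 322.3], [0.0, 424.2, 205.2], [0.0, 0.0, 1.0]] [-0.08112102  0.          0.          0.          0.        ] [[-0.749, 0.663, 0.012], [0.432, 0.502, -0.749], [-0.502, -0.555, -0.663]] [ 0.423 -0.236  1.018]
organiser [([0.54, 0.036, 0.029], 0.77)]
row_start [([0.538, 0.04, 0.032], 0.73)]
row_end [([0.542, 0.035, 0.029], 0.58)]
lid1 [([0.566, -0.066, 0.072], 0.87), ([0.548, -0.033, 0.07], 0.76), ([0.504, 0.049, 0.074], 0.71)]
lid2 [([0.566, -0.066, 0.072], 0.87), ([0.548, -0.033, 0.07], 0.76), ([0.504, 0.049, 0.074], 0.71)]
lid3 [([0.566, -0.066, 0.072], 0.87), ([0.548, -0.033, 0.07], 0.76), ([0.504, 0.049, 0.074], 0.71)]
lid4 [([0.566, -0.066, 0.072], 0.87), ([0.548, -0.033, 0.07], 0.76), ([0.504, 0.049, 0.074], 0.71)]
lid5 [([0.566, -0.066, 0.072], 0.87), ([0.548, -0.033, 0.07], 0.76), ([0.504, 0.049, 0.074], 0.71)]
dial [([0.446, -0.049, 0.019], 0.27)]
bottle [([0.62, 0.17, 0.048], 0.9)]
pickup [([0.68, 0.073, 0.019], 0.83)]
screwdriver [([0.445, -0.049, 0.02], 0.9), ([0.546, -0.032, 0.071], 0.3)]
side [[442.0, 0.0, 321.8], [0.0, 442.0, 201.2], [0.0, 0.0, 1.0]] [
[... 260 characters left out ...]
, 0.037], 0.6)]
lid1 [([0.542, -0.038, 0.074], 0.9), ([0.5, 0.049, 0.069], 0.89), ([0.564, -0.067, 0.079], 0.88)]
lid2 [([0.542, -0.038, 0.074], 0.9), ([0.5, 0.049, 0.069], 0.89), ([0.564, -0.067, 0.079], 0.88)]
lid3 [([0.542, -0.038, 0.074], 0.9), ([0.5, 0.049, 0.069], 0.89), ([0.564, -0.067, 0.079], 0.88)]
lid4 [([0.542, -0.038, 0.074], 0.9), ([0.5, 0.049, 0.069], 0.89), ([0.564, -0.067, 0.079], 0.88)]
lid5 [([0.542, -0.038, 0.074], 0.9), ([0.5, 0.049, 0.069], 0.89), ([0.564, -0.067, 0.079], 0.88)]
dial [([0.593, -0.009, 0.014], 0.72)]
bottle [([0.605, 0.172, 0.044], 0.61)]
pickup [([0.665, 0.054, 0.02], 0.81)]
screwdriver [([0.437, -0.043, 0.016], 0.59), ([0.668, 0.053, 0.018], 0.45)]
1.3
```

View pics/scene1.png

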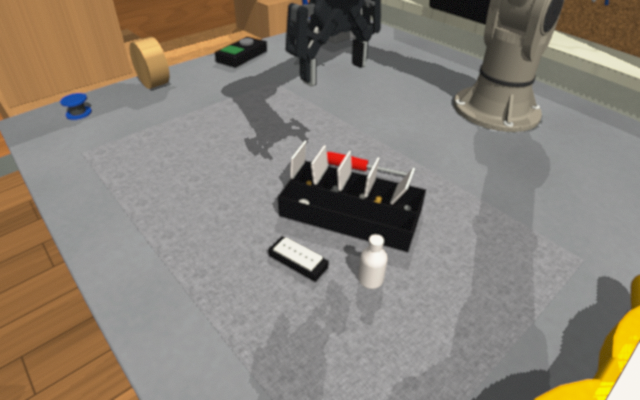

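View pics/side1.png

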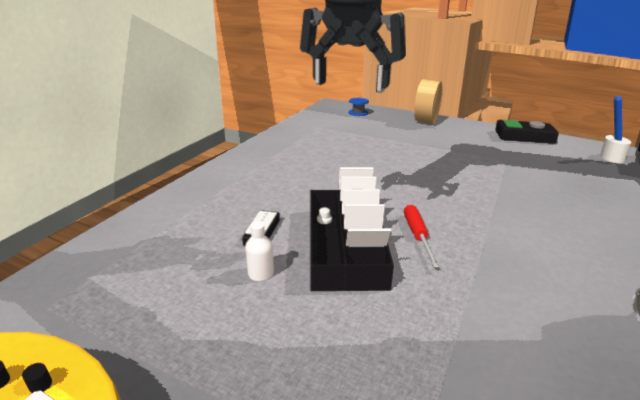

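Scene: the organiser's black body spans about (280–425, 145–245), with five near-upright lids; the rightmost one (405,185) leans shut-wards. The channel faces the bottle (372,265) and pickup (298,257). Lid 1 is therefore at the −y end, near (0.57,−0.07). Next I'll fit the pose using the box silhouette.

```bash
cat > h.py <<'E'
from cell import *
import cv2,numpy as np
from scipy.optimize import minimize
def proj(d,X): return cv2.projectPoints(np.float64(X).reshape(-1,1,3),cv2.Rodrigues(d["R"])[0],np.float64(d["t"]),d["camera_matrix"],np.float64(d["dist"]))[0].reshape(-1,2)
def org(p,X):
    c,s=np.cos(p[2]),np.sin(p[2]); X=np.float64(X).reshape(-1,3)
    return np.c_[p[0]+c*X[:,0]-s*X[:,1],p[1]+s*X[:,0]+c*X[:,1],X[:,2]]
BOX=[[x,y,z] for x in(-.056,.056) for y in(-.112,.112) for z in(0,.045)]
E
python3 - <<'E'
from h import *
V=[]
for c in ["scene","side"]:
    d=read_camera(c); r=regions_of("organiser",c)[0]["region"]
    m=(r&(d["image"].max(2)<75)).astype(np.uint8)
    m=cv2.morphologyEx(m,cv2.MORPH_OPEN,np.ones((3,3)))
    pts=cv2.findNonZero(m); hull=cv2.convexHull(pts)
    H=np.zeros((1600,2560),np.uint8); cv2.fillConvexPoly(H,hull*4+2,1); V.append((d,H,c))
def cost(p):
    e=0
    for d,H,c in V:
        q=cv2.convexHull(np.float32(proj(d,org(p,BOX))*4+2)); M=np.zeros_like(H); cv2.fillConvexPoly(M,q.round().astype(np.int32),1)
        e+=1-(M&H).sum()/(M|H).sum()
    return e
p0=[.555,.02,.43]
p=min((minimize(cost,[.555,.02,a],method="Nelder-Mead",options=dict(initial_simplex=[[.555,.02,a],[.575,.02,a],[.555,.04,a],[.555,.02,a+.08]])) for a in(.35,.5)),key=lambda r:r.fun)
print(p.x,p.fun); p=p.x; np.save("p.npy",p)
print("start,end",org(p,[[-.024,-.110,.048],[-.024,.110,.048]]).round(4))
ims=[]
for d,H,c in V:
    q=proj(d,org(p,BOX)); im=cv2.resize(d["image"],None,fx=4,fy=4,interpolation=cv2.INTER_CUBIC)
    cv2.polylines(im,[cv2.convexHull(np.float32(q*4+2)).astype(int)],True,(0,255,0),1)
    for i in (0,1,2,3,4): 
        for x in(-.053,.005): cv2.circle(im,tuple((proj(d,org(p,[[x,-.110+.044*i,.048]]))[0]*4+2).astype(int)),4,(0,0,255),-1)
    u,v=(q.mean(0)*4).astype(int); ims.append(cv2.resize(im[v-300:v+300,u-390:u+390],None,fx=.5,fy=.5)if 0 else im[v-290:v+290,u-390:u+390])
cv2.imwrite("pics/a.png",ims[0]);cv2.imwrite("pics/b.png",ims[1])
E
```

```text
[0.53033072 0.03535839 0.47544838] 0.214236150137318
start,end [[ 0.5593 -0.0734  0.048 ]
 [ 0.4586  0.1222  0.048 ]]
```

View pics/a.png

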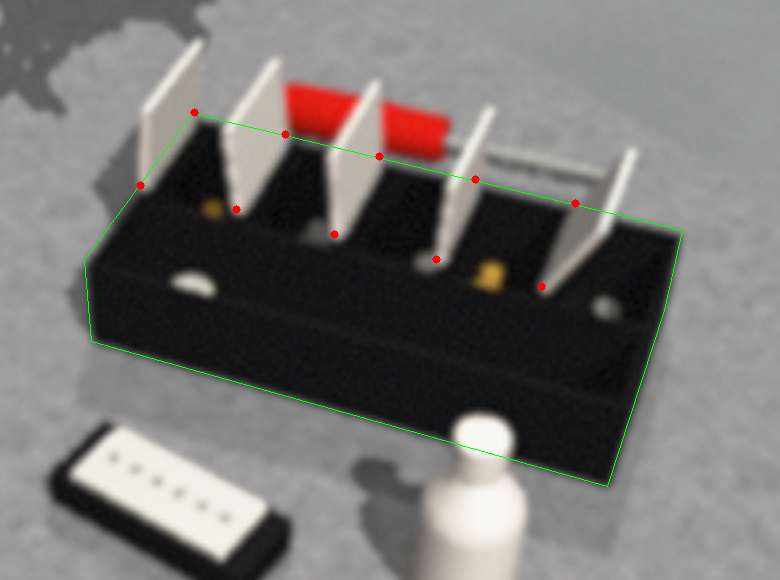

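View pics/b.png

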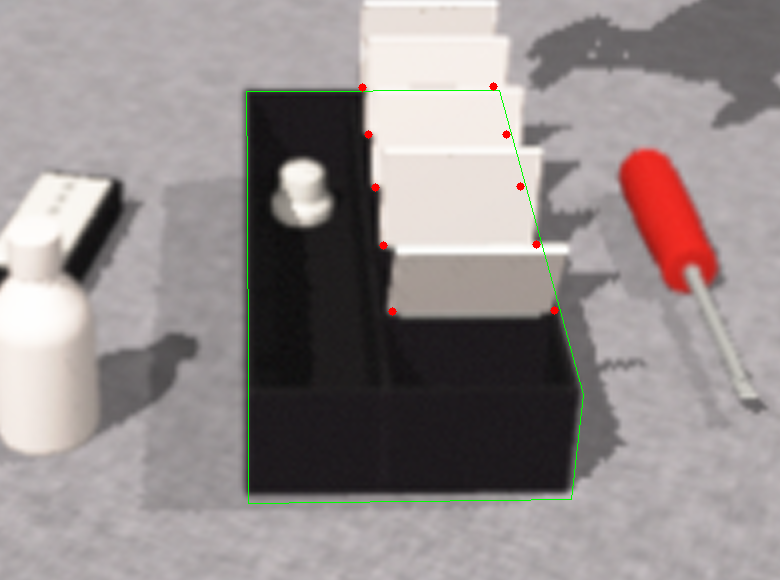

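The fit agrees with both views: the outline and all hinge dots sit on their edges within about 1 px (~2 mm), and lid 5 leans most. I'll close the fingers, go behind lid 1 and check fingertip height before the sweep.

```bash
cat >> h.py <<'E'
from scipy.spatial.transform import Rotation as Ro
p=np.load("p.npy") if __import__("os").path.exists("p.npy") else None
def quat():
    q0=Ro.from_quat(np.roll(read_eef_rot(),-1)); c,s=np.cos(p[2]),np.sin(p[2]); best=None
    for k in(1,-1):
        R=Ro.from_matrix(np.c_[[-s*k,c*k,0],[c*k,s*k,0],[0,0,-1]])
        a=(q0.inv()*R).magnitude()
        if best is None or a<best[0]: best=(a,R)
    return np.roll(best[1].as_quat(),1)
def tip(s,z): # TCP for fingertips at s along row from row_start, height z
    r=org(p,[[-.024,-.110+s,z+.017]])[0]; return r
E
python3 - <<'E'
from h import *
q=quat(); print(q,solve_ik(tip(-.05,.12),q))
grip(0.0)
movep(tip(-.05,.12),q); servo_line(tip(-.05,.060),max_speed=.1)
print(read_ee_pos(),tip(-.05,.060),read_contact_force(),read_grip_width(),read_time())
ims=[]
for c in("scene","side"):
    d=read_camera(c); im=cv2.resize(d["image"],None,fx=3,fy=3,interpolation=cv2.INTER_CUBIC)
    for dx in(-.0145,.0145):
      for dy in(-.011,.011): cv2.circle(im,tuple((proj(d,org(p,[[-.024+dx,-.16+dy,.060]]))[0]*3+1).astype(int)),3,(0,0,255),-1)
    u,v=(proj(d,org(p,[[-.024,-.12,.07]]))[0]*3).astype(int); ims.append(im[max(0,v-250):v+200,u-200:u+200])
h=min(i.shape[0] for i in ims); cv2.imwrite("pics/c.png",np.hstack([i[-h:] for i in ims]))
E
```

```text
[0.         0.52070282 0.853738   0.        ] [ 1.72258681e-01  4.80342052e-01 -1.70532004e-03  1.54755253e+00
  8.78151803e-04  1.11369882e+00  6.45807152e-01]
[ 0.58296593 -0.11761965  0.07780448] [ 0.58223056 -0.11788132  0.077     ] [1.10236113 0.32169196 0.22343713] -3.9942495755218695e-05 3.7167
```

View pics/c.png

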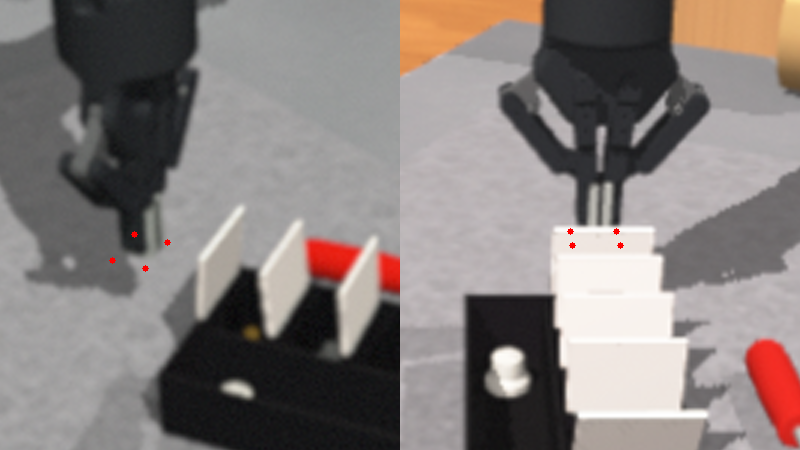

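The projected tip footprint (left panel, about (140,251)) matches the real fingertips to within a few mm, and they stand clear behind lid 1. Now the sweep.

```bash
python3 - <<'E'
from h import *
z=.056
servo_line(tip(-.05,z),max_speed=.05)
for s in(.03,.074,.118,.162,.206,.245):
    st=servo_line(tip(s,z),max_speed=.06,max_force=5)
    print(s,st,read_ee_pos().round(4),read_contact_force().round(2),read_time())
    if st: break
ims=[]
for c in("scene","side"):
    d=read_camera(c); im=cv2.resize(d["image"],None,fx=3,fy=3,interpolation=cv2.INTER_CUBIC)
    u,v=(proj(d,org(p,[[0,0,.06]]))[0]*3).astype(int); ims.append(im[max(0,v-260):v+240,u-200:u+200] if c=="side" else im[max(0,v-260):v+240,u-240:u+160])
h=min(i.shape[0] for i in ims); cv2.imwrite("pics/d.png",np.hstack([i[-h:] for i in ims]))
E
```

```text
0.03 False [ 0.5457 -0.0473  0.0729] [-0.26  0.26 -0.09] 5.55
0.074 False [ 0.5257 -0.008   0.0731] [-0.18 -0.25  0.49] 6.4333
0.118 False [0.5056 0.0311 0.0731] [ 0.13 -0.4  -0.09] 7.3167
0.162 False [0.4854 0.0702 0.0731] [ 0.51 -0.55  0.05] 8.2
0.206 False [0.4653 0.1094 0.073 ] [ 0.28 -0.58  0.49] 9.0833
0.245 False [0.4474 0.1442 0.073 ] [-0.46  0.3  -0.4 ] 9.8833
```

View pics/d.png

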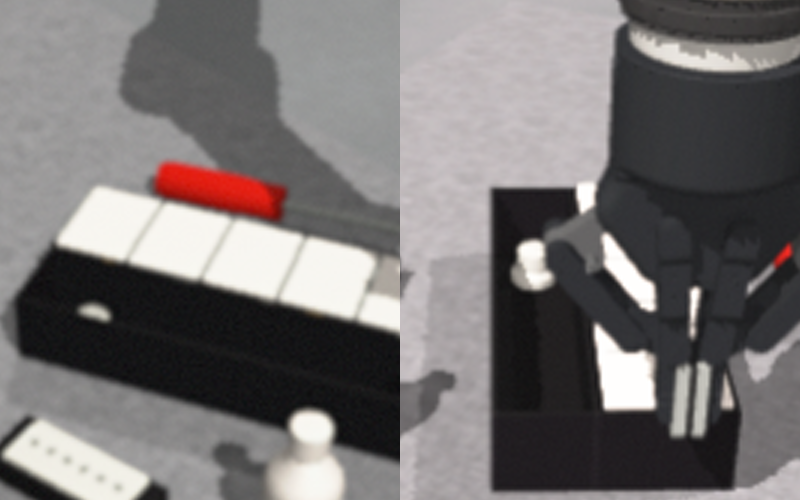

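All five lids look flat; force stayed below about 0.8 N. I'll lift, retreat and check lid flatness and the organiser/bystander positions.

```bash
python3 - <<'E'
from h import *
servo_line(tip(.26,.056),max_speed=.1); servo_line(tip(.26,.20),max_speed=.2)
set_joints([-0.9,0.1,0.014,1.512,-0.004,1.319,-0.027]); pause(.2)
ims=[]
for c in("scene","side"):
    d=read_camera(c); im=cv2.resize(d["image"],None,fx=3,fy=3,interpolation=cv2.INTER_CUBIC)
    P=lambda X:(proj(d,org(p,X))*3+1).astype(int)
    cv2.polylines(im,[cv2.convexHull(P(BOX))],True,(0,255,0),1)
    for i in range(5): cv2.polylines(im,[P([[x,-.110+.044*i+y,.048] for x,y in((-.053,0),(.005,0),(.005,.042),(-.053,.042))])],True,(0,0,255),1)
    u,v=P([[0.02,0,.04]])[0]; ims.append(im[v-200:v+200,u-240:u+240] if c=="scene" else im[v-200:v+200,u-150:u+150])
    for n in("dial","bottle","pickup","screwdriver"): print(c,n,[(np.round(r["point"],3).tolist(),round(r["score"],2)) for r in look_for(n,c)[:1]])
cv2.imwrite("pics/e.png",np.hstack(ims)); print(read_time(),read_ee_pos())
E
```

```text
scene dial []
scene bottle [([0.62, 0.168, 0.052], 0.97)]
scene pickup [([0.677, 0.072, 0.021], 0.7)]
scene screwdriver [([0.446, -0.055, 0.018], 0.57)]
side dial [([0.593, -0.01, 0.011], 0.57)]
side bottle [([0.605, 0.172, 0.046], 0.77)]
side pickup [([0.668, 0.052, 0.021], 0.74)]
side screwdriver [([0.435, -0.044, 0.016], 0.8)]
13.0083 [0.35213819 0.40670081 0.36318393]
```

View pics/e.png

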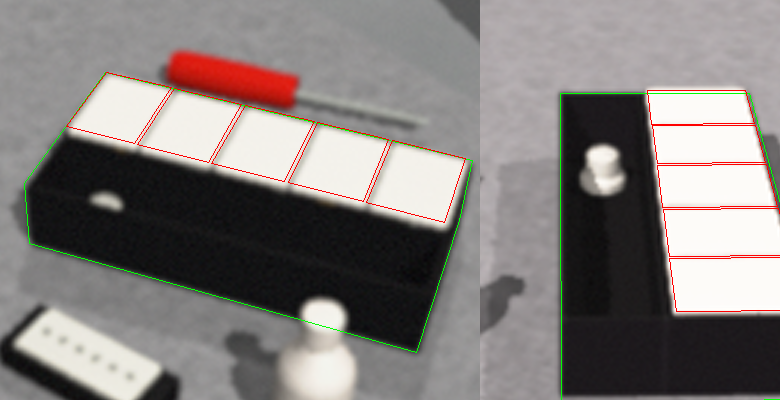

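All five lids coincide with the shut outlines, and the box is on its original outline in both views. Handing in.

```bash
python3 -c "
from cell import *
job_done()"
```

```text
the job is handed in; nothing more can be done
```

All five lids are down and look fully shut, and I handed the job in at about 13 s on the robot's clock.

I ran the closed fingertips about 8 mm above the shut-lid level, from behind lid 1's hinge to past the far end. The lids folded one after another. The force readings, taken once per lid, stayed below 1 N and the 5 N stop never triggered.

- **Lids:** in the last pictures from both cameras, all five match the projected outlines of shut lids.
- **Organiser:** it still sits on the outline fitted before the sweep, to about one pixel (roughly 2 mm).
- **Bystanders:** the dial, bottle, pickup and screwdriver were found where they were before, within the detector's scatter (up to about 6 mm).
- **One gap:** the trained network did not find the dial in the last scene-camera picture. The side camera gave its unchanged position, and it shows in both pictures.

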